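Knock the stuck plug out of the heating block

TASK

A brass plug is stuck flush in the aluminium heating block. Press the block gently, hole downwards as it stands, fully home over the knock-out post so that the post pokes the plug up out of its bore from below; leave the block sitting on the stand, lift the plug out and set it down upright in the empty compartment of the tray, without dropping it or disturbing the other things.

Things in the scene. Friction and masses are not known exactly. Their poses are not given: they have to be found in the camera images.
- block_center (a point): Centre (half-way up) of the loose aluminium heating block: 50 x 50 mm, 44 mm high, 0.35 kg, axes along its faces, z up; it starts upright on the bench. From its top a round bore, 27 mm diameter, 36 mm deep, goes down its middle; the 8 mm floor below it has a central round access hole of 11 mm diameter, open at the underside.
- plug_center (a point): Centre (half-way up) of the solid brass plug in the block's bore: a cylinder, 26 mm diameter, 36 mm high, 160 g, z along its axis. It starts at the bottom of the bore, its top flush with the block's top, so it cannot be gripped. Friction of some 8 to 18 N holds it for the first 12 mm or so of its way up; above that it slides freely.
- ejector: Knock-out stand fixed to the bench: a dark steel plate 100 x 100 mm, 12 mm thick; origin at the centre of its underside, axes along its sides. It carries one upright steel post (see plate_top). Once a block rests on the plate, the post's tip is 22 mm inside its bore: the plug stands 22 mm proud, loose on the post, 14 mm of it still in the bore.
- tray_free (a point): Middle of the floor of the empty compartment of a grey tray fixed to the bench; the floor is 4 mm above the bench, walls 4 mm thick, rim 12 mm above the bench; the compartment is 72 mm along the point's x and 69 mm along its y. The tray's other compartment (73 mm away towards -y) holds a spare steel plug of the same size that stays there.
- spare_center (a point): Centre of the spare steel plug (26 mm diameter, 36 mm high) standing in the tray's other compartment; leave it alone.
- flask: Conical glass flask, 64 mm wide, 98 mm high, standing on the bench; origin at the centre of its underside; leave it alone.
- jar: Small amber jar, 44 mm wide, 60 mm high, standing on the bench; origin at the centre of its underside; leave it alone.
- beaker: Small glass beaker, 48 mm wide, 45 mm high, standing on the bench; origin at the centre of its underside; leave it alone.
- plate_top (a point): Middle of the stand's plate, on its top face. The round steel post, 9 mm diameter, stands 30 mm above this face; its last 4 mm taper to 6 mm diameter at the flat tip. It sits on an eccentric: its axis is 7 mm from this point, in a direction that differs each time and is not reported.

How it is judged:
By the outcome, as a careful person would: the job done as asked, in the order asked, and still so for the second after the job is handed in, with the robot touching nothing.
It also fails if it takes over 72 s, if anything falls off the work surface, if the arm or the gripper's body presses on something with over 40 N, if the wrist force passes 120 N, or if a joint passes its speed limit or range.

ROBOT

A 6-joint arm with a two-finger parallel gripper is mounted at the origin on the work surface. World frame = base frame: x ahead of the robot, y to its left, z up, the work surface at z = 0. Lengths are in mm, angles in rad, forces in N, time in s.
With the tool pointing down it reaches from about 350 to 950 mm from the base axis. Payload 17.4 kg.
Tool frame: the origin (TCP) lies at the very end of the fingers, on their centre line; the grasp point (between the pads) lies 19 mm behind it (ctrl.pinch_z is the distance from the TCP to the grasp point, in mm); x points along the fingers, y is the direction in which the jaws open and shut, and the axes are right-handed (so a half turn about x gives the same grasp; the last joint's range is limited). The gripper opens to 93 mm and grips with 3 to 60 N. Pads are 15 mm wide; open, the fingers measure 128 mm over their backs; the gripper's body (75 mm by 188 mm) begins 65 mm behind the grasp point.
Start: joints at [-1.252, 0.116, 1.442, -0, 1.584, -0.038], TCP at [235.753, -632.497, 218.646] pointing down, gripper open.
Joint ranges: [-2.83, 2.83], [-0.83, 2.19], [0.07, 2.5], [-1.14, 4.28], [0.01, 3], [-2.97, 2.97]. Speed limits (rad/s): [1.89, 1.89, 2.22, 3.14, 3.14, 3.14].

INTERFACE

Orientations are given as a rotation vector (axis times angle).
In Python, from cell import monitor, eyes, ctrl, spotter gives the robot as it stands.
- The arm moves only by the tool apply_moves, never from a script. Its argument "increments" is a list of rows, each a list of 5 numbers: the shift along the tool's x, y, z in m, then the turn about the tool's x in rad, then the closure in counts, from 0 (fully open) to 255 (shut). A call has 1 to 10 rows; each row is the pose to reach, as a shift and turn from the pose commanded when the call began, along the tool's axes at that moment; what a row does not reach only later rows make up. A row lasts 1/10 s, in which the tool goes at most 50 mm and 8.59 degrees, less where a joint would pass 70% of its speed; a pose out of reach is approached as far as the arm can. A call with a gripper value outside its range is refused whole. The fingers move at their own pace and stop on an object; the grip force is fixed at half the most. Time passes only in rows, so rows that repeat a pose let the fingers close. It gives the time, the measured TCP pose, the force and the opening at its end, in the units of the state.
- monitor.sense(): the state, without advancing time (a new reading comes with each control period).
- eyes.capture(name): name is "scene" or "top" or "wrist"; returns the picture (400x640x3 uint8, red, green, blue); there is no depth.
- eyes.get_calibration(name): a dict with "mtx" (3x3 intrinsics, pixels), "world_to_cam" (4x4, takes a point from world to camera coordinates). Camera axes: x right, y down, z forward; pixel columns grow to the right and rows downward; lengths in mm; the calibration is good to about 2 mm. A picture is of the moment at which its call begins: read the wrist's pose just before it. get_calibration takes no time and is no camera call; for the wrist camera it gives the pose at the moment of the call.
- ctrl.close_job(): hands the job in, once; it reports no verdict.
Trained networks look in the newest picture that a camera, given by its name, has taken for a name from the list of things; names that differ only in an ending like _2 or _b are one class to them, and where a whole thing is asked for, a point or a joint stands for the part that bears it (a point fixed in the world has none). Each returns a list of dicts, best first, with "p" (0 to 1); they miss things now and then, are a little off and sometimes report something else, mostly with a low value. They report only what shows in the picture. A call takes as long as a camera call.
- spotter.masks_of(camera, thing): "pixels" (400x640 bool, what is visible of it) and "extent" ([centre column, centre row, width, height] in pixels, round what is visible of it).
The state is a dict: "time_s": time; "q": joint angles; "joint_velocities": joint speeds; "effort": joint torques, N m; "eef_pos": TCP position; "ee_rot": TCP orientation; "contact_force": force on the tool from outside, world axes, zero at the start; "ft_torque": the same for the moment, N m; "grip_width": finger opening in mm.
Only numpy, scipy, OpenCV 4.12 (cv2) and the standard library are available. Lean on these libraries where they do the work, as an engineer would, in place of code of your own. Each camera call takes 0.05 s, during which the arm holds its last target. There are 200 camera calls.

## Working session

There is one attempt and no reset: what is moved stays moved. The work goes in short steps, Python scripts to look and compute and a tool call to move; the robot and the scene stay as the last step left them, time stands still between calls to the robot, and variables do not carry over. Pictures are saved under pics/ and viewed, about 8 in all and at most 12, crops included, and the job is handed in when it is done.

Besides the shell and the picture viewer there is one more tool, called after "Call:" by a JSON object that holds its "method" and its "body", one argument or row to a line. apply_moves: Moves the arm, as the interface text tells. Its arguments: {"type":"object","properties":{"increments":{"type":"array","items":{"type":"array","items":{"type":"number"}}}},"required":["increments"]}

```bash
ls; mkdir -p pics; cat > h.py <<'E'
import numpy as np,cv2
from cell import monitor,eyes,ctrl,spotter
from scipy.spatial.transform import Rotation as R
def cal(n):
    c=eyes.get_calibration(n);return np.array(c["mtx"]),np.array(c["world_to_cam"])
def ray(c,uv,z):
    K,T=c;d=T[:3,:3].T@np.linalg.inv(K)@np.array([uv[0],uv[1],1.]);o=-T[:3,:3].T@T[:3,3]
    return o+d*(z-o[2])/d[2]
def proj(c,p):
    K,T=c;q=K@(T[:3,:3]@np.array(p)+T[:3,3]);return q[:2]/q[2]
def save(im,n):cv2.imwrite("pics/"+n,im[:,:,::-1])
E
python3 - <<'E'
from h import *
s=monitor.sense();print(s["time_s"],s["eef_pos"],s["ee_rot"],s["grip_width"]);print(R.from_rotvec(s["ee_rot"]).as_matrix().round(3))
ims=[eyes.capture(n) for n in("top","scene")]
save(ims[0],"top1.png");save(ims[1],"sc1.png")
c=cal("top");print(c)
for t in("block_center","plug_center","ejector","tray_free","spare_center","flask","jar","beaker"):
    r=spotter.masks_of("top",t)
    for d in r[:2]:print(t,round(d["p"],2),np.round(d["extent"],1))
print(monitor.sense()["time_s"])
E
```

```text
pics
0.0 [ 235.67291253 -632.29220262  217.87924448] [ 2.02742002  0.36682791 -2.02779331] 93.0282446024634
[[-0.     0.349 -0.937]
 [ 0.001 -0.937 -0.349]
 [-1.    -0.001 -0.   ]]
(array([[391.27859736,   0.        , 315.35558068],
       [  0.        , 391.27859736, 199.23918384],
       [  0.        ,   0.        ,   1.        ]]), array([[-1.20228088e-02, -9.99565132e-01,  2.69258075e-02,
         9.12779333e+00],
       [-9.98385757e-01,  1.05050549e-02, -5.58168754e-02,
         6.12891153e+02],
       [ 5.55097453e-02, -2.75534183e-02, -9.98077891e-01,
         8.19461923e+02],
       [ 0.00000000e+00,  0.00000000e+00,  0.00000000e+00,
         1.00000000e+00]]))
block_center 0.74 [422.5 221.1  37.8  27.8]
plug_center 0.7 [425.2 223.   10.1  11.8]
plug_center 0.24 [376.7 161.   28.   24.2]
ejector 0.88 [325.9 230.3  53.5  52. ]
tray_free 0.89 [220.6 219.   75.1  51.2]
spare_center 0.68 [238.1 220.8  11.1  15.3]
spare_center 0.58 [322.6 229.3  53.1  55.6]
flask 0.9 [249.8 167.4  32.   34.4]
flask 0.2 [319.8 157.7  20.2  22.5]
jar 0.96 [375.8 161.7  22.9  25.2]
beaker 0.89 [320.9 158.2  17.1  19.7]
beaker 0.21 [221.1 221.8  80.4  51. ]
0.5
```

```bash
python3 - <<'E'
import cv2,numpy as np
a=cv2.imread("pics/top1.png")[120:280,150:470];cv2.imwrite("pics/a.png",cv2.resize(a,None,fx=2.5,fy=2.5,interpolation=cv2.INTER_CUBIC))
E
```

```text
(no output)
```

View pics/a.png

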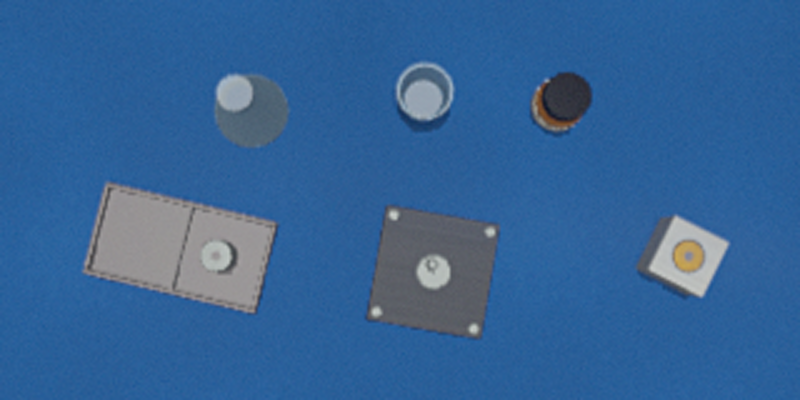

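View pics/sc1.png

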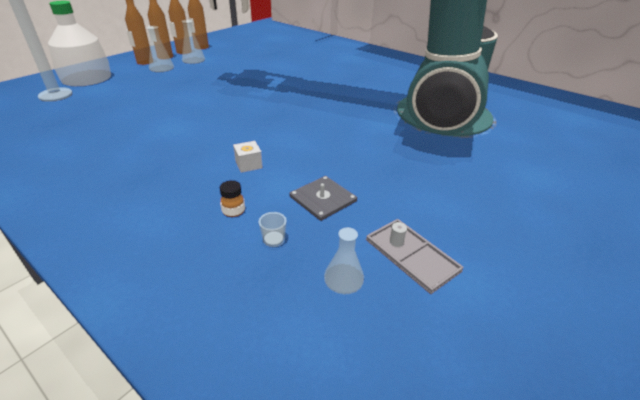

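Top view (crop): block upper right of the robot's side with plug at crop (689,257); stand centre (433,271) with the post slightly above centre; free tray compartment (140,230); spare at (216,256).

```bash
python3 - <<'E'
from h import *
c=cal("top")
f=lambda u,v,z:ray(c,(150+(u+.5)/2.5-.5,120+(v+.5)/2.5-.5),z)[:2].round(1)
print("block",f(689,257,44),"corners",f(676,217,44),f(728,241,44),f(704,296,44))
P=[f(*p,12) for p in((393,215),(490,231),(473,328),(376,312))];print("plate",np.mean(P,0),P)
print("disc",f(433,271,12),"tip",f(432,264,42))
print("spare",f(216,256,40));T=[f(*p,12) for p in((107,184),(277,222),(255,311),(84,272))];print("tray",T,np.mean(T,0))
print("flask",f(252,110,0),"jar",f(567,96,60),"beaker",f(424,97,0))
K,W=cal("wrist");s=monitor.sense();Rm=R.from_rotvec(s["ee_rot"]).as_matrix()
o=-W[:3,:3].T@W[:3,3];print("cam in tool",Rm.T@(o-s["eef_pos"]),(Rm.T@W[:3,:3].T).round(2),K[0,0])
E
```

```text
block [ 560.7 -224.9] corners [ 594.  -214.9] [ 573.6 -258. ] [ 528.2 -236.6]
plate [550.8 -13.4] [array([599.5,  20.4]), array([584.8, -62.9]), array([502.1, -46.9]), array([516.8,  35.8])]
disc [551.1 -13.3] tip [557.5 -11.2]
spare [566.2 166.8]
tray [array([628.7, 264.2]), array([594.6, 119.7]), array([519.1, 138.7]), array([554. , 283.2])] [574.1  201.45]
flask [693.1 142.4] jar [ 693.6 -122.9] beaker [703.4  -8. ]
cam in tool [-165.58343157    1.27836315  -78.18101139] [[-0.   -0.28  0.96]
 [ 1.    0.    0.  ]
 [-0.    0.96  0.28]] 327.92463825809426
```

```bash
cat >> h.py <<'E'
def go(p,yaw=None):
    "print tool-frame shift (m) and turn to bring TCP to world p, jaw axis at yaw deg"
    s=monitor.sense();M=R.from_rotvec(s["ee_rot"]).as_matrix()
    y=np.degrees(np.arctan2(M[1,1],M[0,1]));d=0 if yaw is None else -np.radians(yaw-y)
    print("t",s["time_s"],"pos",np.round(s["eef_pos"],1),"yaw",y.round(2),"F",np.round(s["contact_force"],1),"w",round(s["grip_width"],1),"q",np.round(s["q"],2))
    print("shift",(M.T@(np.array(p)-s["eef_pos"])/1000).round(4),"turn",round(d,4))
E
python3 -c "
from h import *
go([561,-225,110],-25.2)"
```

```text
t 0.5 pos [ 235.7 -632.5  218.6] yaw -69.56 F [-1.  -0.   0.3] w 93.1 q [-1.25  0.12  1.44  0.    1.58 -0.04]
shift [ 0.1086 -0.2682 -0.4471] turn -0.7742
```

Call:
{"method": "apply_moves", "body": {
  "increments": [
    [0.011,-0.027,-0.045,-0.08,0],
    [0.022,-0.054,-0.089,-0.16,0],
    [0.033,-0.08,-0.134,-0.24,0],
    [0.044,-0.107,-0.179,-0.32,0],
    [0.055,-0.134,-0.223,-0.4,0],
    [0.066,-0.16,-0.268,-0.48,0],
    [0.077,-0.188,-0.313,-0.56,0],
    [0.088,-0.214,-0.358,-0.64,0],
    [0.098,-0.241,-0.402,-0.72,0],
    [0.1086,-0.268,-0.447,-0.774,0]
  ]
}}

```text
time_s: 1.5
eef_pos: [542.2, -248.3, 116.4]
ee_rot: [1.523, 0.969, -1.523]
contact_force: [0.5, -0.6, -0.3]
grip_width: 93.5
```

Call:
{"method": "apply_moves", "body": {
  "increments": [
    [0,0,0,0,0],
    [0,0,0,0,0],
    [0,0,0,0,0]
  ]
}}

```text
time_s: 1.8
eef_pos: [540.9, -250.9, 116.8]
ee_rot: [1.526, 0.967, -1.526]
contact_force: [-0.2, 0.2, -0.2]
grip_width: 92.8
```

```bash
python3 - <<'E'
from h import *
go([561,-225,110],-25.2)
c=cal("wrist");im=eyes.capture("wrist");save(im,"w1.png");np.savez("w1.npz",K=c[0],T=c[1])
for t in("block_center","plug_center"):
    for d in spotter.masks_of("wrist",t)[:2]:print(t,d["p"],np.round(d["extent"],1))
for p in([561,-225,44],[561,-225,0]):print(proj(c,p))
E
```

```text
t 1.8 pos [ 540.9 -250.9  116.8] yaw -25.27 F [-0.2  0.2 -0.2] w 92.8 q [-0.48 -0.01  1.74 -0.    1.41 -0.04]
shift [ 0.0068  0.0071 -0.032 ] turn -0.0012
block_center 0.97 [321.9 167.9  74.9  72.1]
plug_center 0.68 [323.5 168.3  33.6  34.4]
[321.2863678  168.13557526]
[320.02393581 158.57989203]
```

View pics/w1.png

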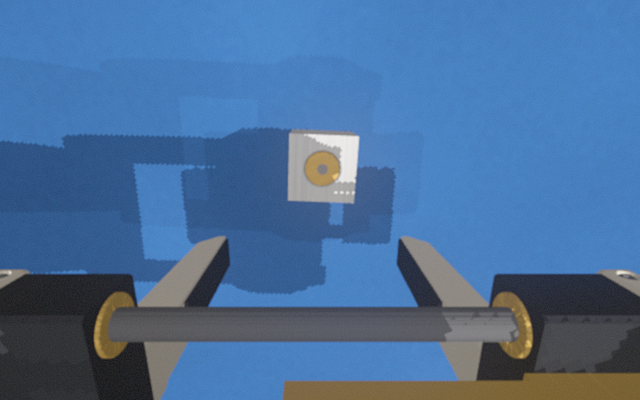

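Wrist view: block top at about (323,168), within 1 px of the estimate, edges aligned with the jaws. Going down to grip it.

Call:
{"method": "apply_moves", "body": {
  "increments": [
    [0.007,0.008,-0.032,0,0],
    [0.007,0.008,-0.032,0,0],
    [0.04,0.008,-0.032,0,0],
    [0.07,0.008,-0.032,0,0],
    [0.09,0.008,-0.032,0,0],
    [0.1,0.008,-0.032,0,0],
    [0.106,0.008,-0.032,0,0],
    [0.106,0.008,-0.032,0,0],
    [0.106,0.008,-0.032,0,0]
  ]
}}

```text
time_s: 2.85
eef_pos: [562.5, -224.9, 11.6]
ee_rot: [1.526, 0.967, -1.525]
contact_force: [-0.2, 0.6, 1.2]
grip_width: 93.2
```

```bash
python3 -c "
from h import *
go([561,-225,10],-25.2)"
```

```text
t 2.85 pos [ 562.5 -224.9   11.6] yaw -25.22 F [-0.2  0.6  1.2] w 93.2 q [-0.42  0.1   1.81  0.    1.23  0.02]
shift [ 0.0016 -0.0014  0.0007] turn -0.0004
```

Call:
{"method": "apply_moves", "body": {
  "increments": [
    [0.001,0,0,0,120],
    [0.001,0,0,0,255],
    [0.001,0,0,0,255],
    [0.001,0,0,0,255],
    [0.001,0,0,0,255],
    [0.001,0,0,0,255],
    [0.001,0,0,0,255],
    [0.001,0,0,0,255]
  ]
}}

```text
time_s: 3.65
eef_pos: [561.9, -224.5, 9.5]
ee_rot: [1.525, 0.968, -1.526]
contact_force: [-3.2, 1.1, 2.2]
grip_width: 50.2
```

Call:
{"method": "apply_moves", "body": {
  "increments": [
    [-0.02,0,0,0,255],
    [-0.05,0,0,0,255],
    [-0.09,0,0,0,255],
    [-0.12,0,0,0,255],
    [-0.12,0,0,0,255],
    [-0.12,0,0,0,255]
  ]
}}

```text
time_s: 4.25
eef_pos: [561.9, -224.4, 128.4]
ee_rot: [1.525, 0.968, -1.526]
contact_force: [-0.7, 0.2, -6.3]
grip_width: 49.9
```

```bash
python3 - <<'E'
from h import *
go([551,-13,130],-10)
c=cal("wrist");im=eyes.capture("wrist");save(im,"w2.png")
for t in("block_center","plug_center"):
    for d in spotter.masks_of("wrist",t)[:1]:print(t,d["p"],np.round(d["extent"],1))
s=monitor.sense();p=np.array(s["eef_pos"])
for z in(34,-10):
    print(proj(c,p+[0,0,z]))
E
```

```text
t 4.25 pos [ 561.9 -224.4  128.4] yaw -25.21 F [-0.7  0.2 -6.3] w 49.9 q [-0.42  0.    1.71  0.    1.43  0.02]
shift [-0.0016 -0.0999 -0.1867] turn -0.2654
block_center 0.73 [314.4 257.7 116.5 101.4]
plug_center 0.74 [313.3 282.7  55.2  47.4]
[309.26803854 280.89597875]
[310.10350194 241.90203176]
```

View pics/w2.png

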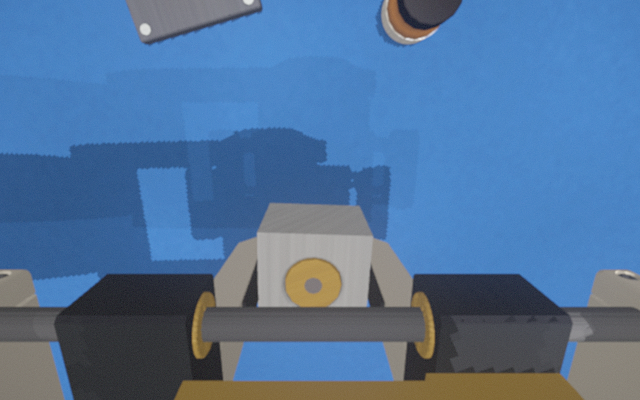

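Block is held square: plug centre (313,283), its lower front edge shows at row 205, cols 268–365. Moving beside the post to measure both in one picture at the same height.

```bash
python3 -c "
from h import *
go([545.5,-80,62],-10)"
```

```text
t 4.4 pos [ 561.3 -224.2  127. ] yaw -25.21 F [-0.4  0.4 -5.2] w 50.5 q [-0.42  0.    1.71  0.    1.43  0.02]
shift [ 0.0652 -0.0755 -0.1237] turn -0.2654
```

Call:
{"method": "apply_moves", "body": {
  "increments": [
    [0,-0.015,-0.025,-0.05,255],
    [0,-0.03,-0.05,-0.11,255],
    [0,-0.045,-0.075,-0.16,255],
    [0.01,-0.06,-0.1,-0.21,255],
    [0.03,-0.0755,-0.1237,-0.265,255],
    [0.05,-0.0755,-0.1237,-0.265,255],
    [0.065,-0.0755,-0.1237,-0.265,255],
    [0.065,-0.0755,-0.1237,-0.265,255],
    [0.065,-0.0755,-0.1237,-0.265,255],
    [0.065,-0.0755,-0.1237,-0.265,255]
  ]
}}

```text
time_s: 5.4
eef_pos: [546.9, -81.0, 65.3]
ee_rot: [1.338, 1.12, -1.337]
contact_force: [-0.1, 0.1, -3.8]
grip_width: 50.0
```

```bash
python3 - <<'E'
from h import *
go([545.5,-80,62],-10)
c=cal("wrist");im=eyes.capture("wrist");save(im,"w3.png");np.savez("w3.npz",K=c[0],T=c[1],**{k:monitor.sense()[k] for k in("eef_pos","ee_rot")})
print(proj(c,[557.5,-11.2,42]))
save(cv2.resize(im[60:260,200:440],(792,660),interpolation=cv2.INTER_CUBIC)[:600],"w3c.png")
E
```

```text
t 5.4 pos [546.9 -81.   65.3] yaw -10.07 F [-0.1  0.1 -3.8] w 50.0 q [-0.19 -0.07  1.88 -0.    1.33 -0.02]
shift [ 0.0033 -0.0016 -0.0008] turn -0.0013
[308.42234329 116.0949479 ]
```

View pics/w3c.png

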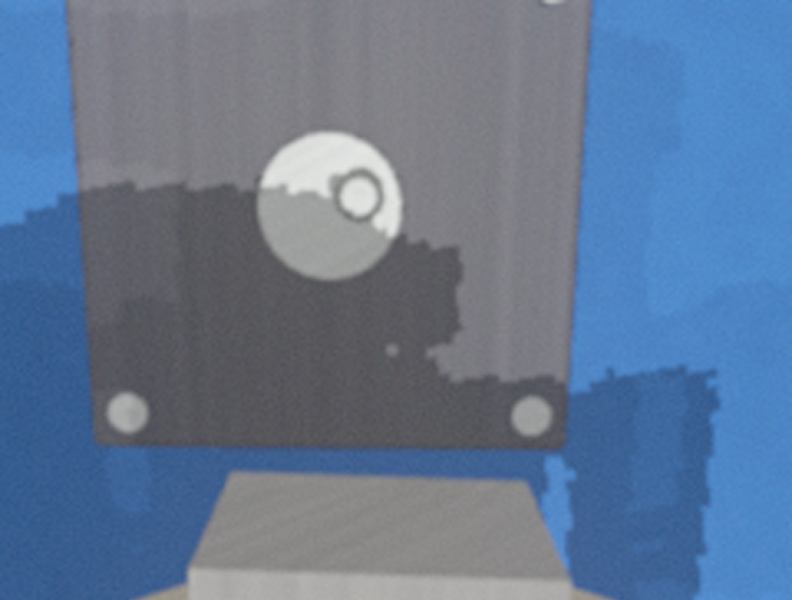

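Tip at full-image (308.5,119); block's lower front edge from (270.9,203.0) to (359.4,205.8).

```bash
python3 - <<'E'
from h import *
d=np.load("w3.npz");c=(d["K"],d["T"]);p=d["eef_pos"];M=R.from_rotvec(d["ee_rot"]).as_matrix()
f=lambda u,v,z:ray(c,(200+(u+.5)/3.3-.5,60+(v+.5)/3.3-.5),z)
zb=p[2]-9.5
A,B=f(234,472,zb),f(526,481,zb);t=f(358,195,42);C,D=f(190,569,zb+44),f(570,577,zb+44)
for n,q in zip("ABtCD",(A,B,t,C,D)):print(n,(M.T@(q-p)).round(1))
print(np.linalg.norm(B-A),np.linalg.norm(C-D))
for X,Y in((A,B),(C,D)):
    e=(Y-X)/np.linalg.norm(Y-X);n=np.array([e[1],-e[0],0]); n=n if n@M[:,2]>0 else -n
    bc=(X+Y)/2+25*n;print("block c",bc[:2],"rel tool",(M.T@(bc-p)).round(1),"tip world",t[:2],"delta tool",(M.T@(t-bc)).round(1),"delta along block",(t-bc)@e,(t-bc)@n)
P=[f(127,412,12),f(531,416,12)];print("screws",[ (M.T@(q-p)).round(1) for q in P])
E
```

```text
A [  9.5 -22.9 -24.3]
B [  9.5  26.4 -22.7]
t [ 23.4  -2.  -69.1]
C [-34.5 -23.2 -24.4]
D [-34.5  26.2 -23.3]
49.39744009397874 49.39848543609649
block c [547.68074898 -82.66082943] rel tool [9.5 1.  1.5] tip world [557.0871176  -12.58490021] delta tool [ 13.9  -3.  -70.6] delta along block -5.228194803919507 -70.51086161818424
block c [547.69633192 -82.31191913] rel tool [-34.5   1.    1.2] tip world [557.0871176  -12.58490021] delta tool [ 57.9  -3.  -70.3] delta along block -4.502031053046397 -70.21236173381178
screws [array([ 53.3, -50.6, -24. ]), array([ 53.4,  33.4, -23.2])]
```

Call:
{"method": "apply_moves", "body": {
  "increments": [
    [0.003,-0.002,-0.02,0,255],
    [0.005,-0.0035,-0.036,0,255],
    [0.005,-0.0035,-0.036,0,255],
    [0.005,-0.0035,-0.036,0,255],
    [0.005,-0.0035,-0.036,0,255]
  ]
}}

```text
time_s: 5.95
eef_pos: [549.4, -44.7, 59.7]
ee_rot: [1.337, 1.121, -1.337]
contact_force: [0.6, -0.1, -5.0]
grip_width: 49.9
```

```bash
python3 - <<'E'
from h import *
go([557,-12.5,62],-10)
c=cal("wrist");im=eyes.capture("wrist");save(im,"w4.png");np.savez("w4.npz",K=c[0],T=c[1],**{k:monitor.sense()[k] for k in("eef_pos","ee_rot")})
save(cv2.resize(im[130:250,230:390],(800,600),interpolation=cv2.INTER_CUBIC),"w4c.png")
E
```

```text
t 5.95 pos [549.4 -44.7  59.7] yaw -10.02 F [ 0.6 -0.1 -5. ] w 49.9 q [-0.13 -0.06  1.89 -0.    1.32  0.05]
shift [-0.0023  0.0019 -0.033 ] turn -0.0004
```

View pics/w4c.png

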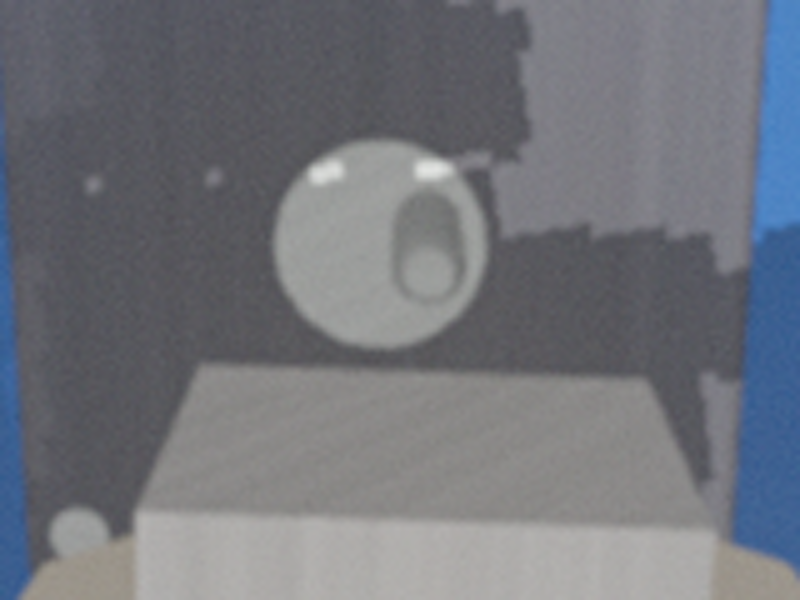

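Block lower front edge (200,364)–(650,379), upper edge (135,513)–(715,528), post tip (430,273) in this 5x crop.

```bash
python3 - <<'E'
from h import *
d=np.load("w4.npz");c=(d["K"],d["T"]);p=d["eef_pos"];M=R.from_rotvec(d["ee_rot"]).as_matrix()
f=lambda u,v,z:ray(c,(230+(u+.5)/5-.5,130+(v+.5)/5-.5),z)
for dz in(0,1):
  zb=p[2]-9.5+dz
  A,B=f(200,364,zb),f(650,379,zb);t=f(430,273,42);C,D=f(135,513,zb+44),f(715,528,zb+44)
  for n,q in zip("ABtCD",(A,B,t,C,D)):print(n,(M.T@(q-p)).round(1),end=" ")
  print(np.linalg.norm(B-A),np.linalg.norm(C-D))
  for X,Y in((A,B),(C,D)):
    e=(Y-X)/np.linalg.norm(Y-X);n=np.array([e[1],-e[0],0]); n=n if n@M[:,2]>0 else -n
    bc=(X+Y)/2+25*n;print("rel tool",(M.T@(bc-p)).round(1),"tip world",t[:2],"delta tool",(M.T@(t-bc)).round(1),"along block",(t-bc)@e,(t-bc)@n)
E
```

```text
A [  9.5 -23.4 -24.5] B [  9.5  26.8 -22.8] t [ 17.6   2.3 -33. ] C [-34.5 -23.4 -24.4] D [-34.5  26.4 -23. ] 50.2857220042954 49.84741518780473
rel tool [9.5 0.9 1.4] tip world [557.33804694 -12.6733458 ] delta tool [  8.1   1.4 -34.3] along block 0.2419391719873448 -34.35764019044816
rel tool [-34.5   0.8   1.3] tip world [557.33804694 -12.6733458 ] delta tool [ 52.1   1.4 -34.3] along block 0.5361930338593599 -34.294223361275876
A [  8.5 -23.3 -24.8] B [  8.5  26.7 -23.1] t [ 17.6   2.3 -33. ] C [-35.5 -23.2 -24.8] D [-35.5  26.2 -23.4] 49.99855915701506 49.46722623655365
rel tool [8.5 0.9 1.1] tip world [557.33804694 -12.6733458 ] delta tool [  9.1   1.4 -34. ] along block 0.2584050100099674 -34.052304116610216
rel tool [-35.5   0.8   0.9] tip world [557.33804694 -12.6733458 ] delta tool [ 53.1   1.4 -33.9] along block 0.5535678808451165 -33.88674342530398
```

Call:
{"method": "apply_moves", "body": {
  "increments": [
    [0,0.001,-0.02,0,255],
    [0,0.0011,-0.0342,0,255],
    [0,0.0011,-0.0342,0,255],
    [0,0.0011,-0.0342,0,255],
    [0,0.0011,-0.0342,0,255]
  ]
}}

```text
time_s: 6.5
eef_pos: [556.3, -11.3, 59.4]
ee_rot: [1.337, 1.121, -1.337]
contact_force: [0.1, -1.0, -4.3]
grip_width: 50.2
```

Call:
{"method": "apply_moves", "body": {
  "increments": [
    [0.003,0,0,0,255],
    [0.006,0,0,0,255],
    [0.009,0,0,0,255],
    [0.011,0,0,0,255],
    [0.011,0,0,0,255]
  ]
}}

```text
time_s: 7.0
eef_pos: [556.1, -11.0, 48.0]
ee_rot: [1.337, 1.122, -1.337]
contact_force: [0.4, 0.1, -4.9]
grip_width: 50.3
```

```bash
python3 -c "
from h import *
go([556,-12,43.5],-10)"
```

```text
t 7.0 pos [556.1 -11.   48. ] yaw -10.03 F [ 0.4  0.1 -4.9] w 50.3 q [-0.07 -0.04  1.89  0.    1.3   0.11]
shift [0.0045 0.0001 0.001 ] turn -0.0006
```

Tip has entered the hole (block 3.5 mm down over it with no force). Continuing gently.

Call:
{"method": "apply_moves", "body": {
  "increments": [
    [0.001,0,0,0,255],
    [0.002,0,0,0,255],
    [0.003,0,0,0,255],
    [0.004,0,0,0,255],
    [0.005,0,0,0,255],
    [0.005,0,0,0,255]
  ]
}}

```text
time_s: 7.6
eef_pos: [556.4, -10.9, 43.5]
ee_rot: [1.337, 1.121, -1.337]
contact_force: [-0.3, 0.7, -4.4]
grip_width: 49.7
```

Call:
{"method": "apply_moves", "body": {
  "increments": [
    [0.001,0,0,0,255],
    [0.002,0,0,0,255],
    [0.003,0,0,0,255],
    [0.003,0,0,0,255]
  ]
}}

```text
time_s: 8.0
eef_pos: [557.0, -11.0, 41.6]
ee_rot: [1.338, 1.12, -1.335]
contact_force: [-0.5, 1.2, 5.1]
grip_width: 50.2
```

Call:
{"method": "apply_moves", "body": {
  "increments": [
    [0.001,0,0,0,255],
    [0.002,0,0,0,255],
    [0.003,0,0,0,255],
    [0.004,0,0,0,255],
    [0.004,0,0,0,255]
  ]
}}

```text
time_s: 8.5
eef_pos: [557.0, -10.9, 37.6]
ee_rot: [1.338, 1.12, -1.336]
contact_force: [-1.3, 0.4, 5.9]
grip_width: 50.0
```

Call:
{"method": "apply_moves", "body": {
  "increments": [
    [0.001,0,0,0,255],
    [0.002,0,0,0,255],
    [0.003,0,0,0,255],
    [0.004,0,0,0,255],
    [0.004,0,0,0,255]
  ]
}}

```text
time_s: 9.0
eef_pos: [557.0, -10.9, 33.6]
ee_rot: [1.338, 1.12, -1.336]
contact_force: [-0.7, 0.8, 5.1]
grip_width: 50.4
```

```bash
python3 - <<'E'
from h import *
go([556,-12,21.5],-10)
c=cal("wrist");im=eyes.capture("wrist");save(im,"w5.png")
save(cv2.resize(im[130:330,200:440],(720,600),interpolation=cv2.INTER_CUBIC),"w5c.png")
E
```

```text
t 9.0 pos [557.  -10.9  33.6] yaw -10.02 F [-0.7  0.8  5.1] w 50.4 q [-0.07 -0.03  1.9   0.    1.27  0.11]
shift [ 0.0121 -0.0008  0.0012] turn -0.0004
```

View pics/w5c.png

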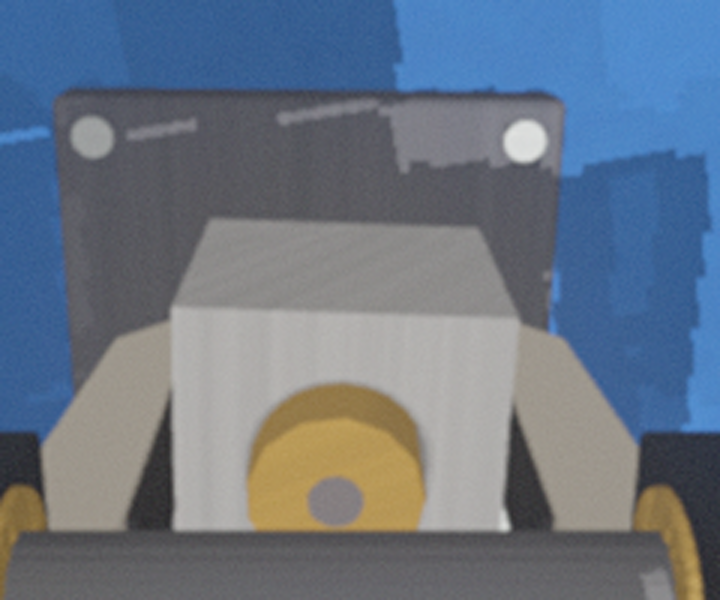

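Plug (at ~(335,490) in the crop) is rising from the block, which sits square over the plate. Continuing down.

Call:
{"method": "apply_moves", "body": {
  "increments": [
    [0.001,0,0,0,255],
    [0.002,0,0,0,255],
    [0.003,0,0,0,255],
    [0.004,0,0,0,255],
    [0.005,0,0,0,255],
    [0.006,0,0,0,255],
    [0.006,0,0,0,255]
  ]
}}

```text
time_s: 9.75
eef_pos: [556.3, -11.0, 26.2]
ee_rot: [1.337, 1.121, -1.337]
contact_force: [0.2, -0.9, -3.3]
grip_width: 50.6
```

Call:
{"method": "apply_moves", "body": {
  "increments": [
    [0.001,0,0,0,255],
    [0.002,0,0,0,255],
    [0.003,0,0,0,255],
    [0.004,0,0,0,255],
    [0.004,0,0,0,255]
  ]
}}

```text
time_s: 10.25
eef_pos: [556.3, -10.9, 22.3]
ee_rot: [1.337, 1.121, -1.337]
contact_force: [0.8, -0.3, -3.8]
grip_width: 50.2
```

Call:
{"method": "apply_moves", "body": {
  "increments": [
    [0.001,0,0,0,255],
    [0.002,0,0,0,255],
    [0.002,0,0,0,255]
  ]
}}

```text
time_s: 10.55
eef_pos: [556.4, -10.9, 21.4]
ee_rot: [1.337, 1.121, -1.337]
contact_force: [-4.3, 0.3, 10.5]
grip_width: 50.0
```

Call:
{"method": "apply_moves", "body": {
  "increments": [
    [0.0005,0,0,0,255],
    [0.0005,0,0,0,255]
  ]
}}

```text
time_s: 10.75
eef_pos: [556.4, -10.9, 21.4]
ee_rot: [1.337, 1.121, -1.337]
contact_force: [-8.9, 0.8, 17.0]
grip_width: 50.1
```

Call:
{"method": "apply_moves", "body": {
  "increments": [
    [0,0,0,0,200],
    [0,0,0,0,100],
    [0,0,0,0,30],
    [0,0,0,0,0],
    [0,0,0,0,0],
    [0,0,0,0,0],
    [0,0,0,0,0]
  ]
}}

```text
time_s: 11.45
eef_pos: [556.3, -10.9, 19.9]
ee_rot: [1.337, 1.121, -1.337]
contact_force: [-0.1, -0.5, 0.0]
grip_width: 90.7
```

```bash
python3 - <<'E'
from h import *
go([557,-12,56],-10)
E
```

```text
t 11.45 pos [556.3 -10.9  19.9] yaw -10.03 F [-0.1 -0.5  0. ] w 90.7 q [-0.07 -0.01  1.91  0.    1.25  0.11]
shift [-0.0361  0.0009  0.0009] turn -0.0005
```

Call:
{"method": "apply_moves", "body": {
  "increments": [
    [-0.02,0,0,0,0],
    [-0.038,0,0,0,0],
    [-0.038,0,0,0,0],
    [-0.038,0,0,0,0],
    [-0.038,0,0,0,0]
  ]
}}

```text
time_s: 11.95
eef_pos: [555.8, -10.9, 56.8]
ee_rot: [1.336, 1.122, -1.338]
contact_force: [0.2, -1.6, -0.4]
grip_width: 93.4
```

```bash
python3 - <<'E'
from h import *
go([557,-12,58],-10)
c=cal("wrist");im=eyes.capture("wrist");save(im,"w6.png")
sc=eyes.capture("scene");a=cv2.resize(sc[130:230,250:370],(480,400),interpolation=cv2.INTER_CUBIC)
save(np.hstack([cv2.resize(im[200:400,240:400],(320,400),interpolation=cv2.INTER_CUBIC),a]),"w6c.png")
E
```

```text
t 11.95 pos [555.8 -10.9  56.8] yaw -10.03 F [ 0.2 -1.6 -0.4] w 93.4 q [-0.07 -0.05  1.88 -0.    1.31  0.11]
shift [-0.0012  0.0013  0.0009] turn -0.0005
```

View pics/w6c.png

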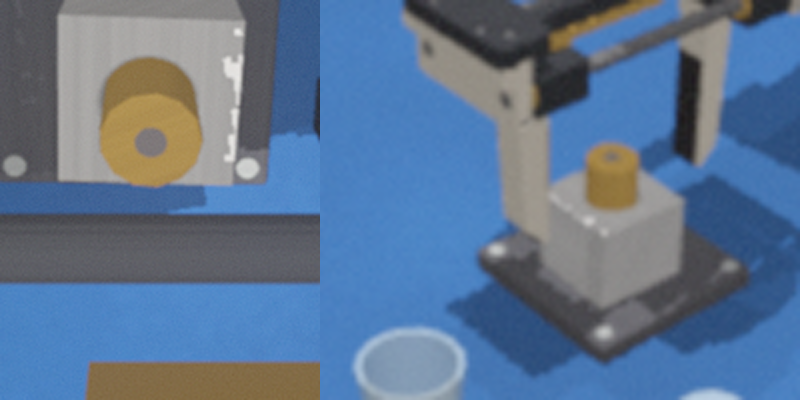

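Block sits flat on the plate with the plug ~22 mm proud, centred between the fingers. Grip it.

Call:
{"method": "apply_moves", "body": {
  "increments": [
    [-0.001,0,0,0,150],
    [-0.001,0,0,0,200],
    [-0.001,0,0,0,255],
    [-0.001,0,0,0,255],
    [-0.001,0,0,0,255],
    [-0.001,0,0,0,255],
    [-0.001,0,0,0,255],
    [-0.001,0,0,0,255],
    [-0.001,0,0,0,255]
  ]
}}

```text
time_s: 12.95
eef_pos: [556.3, -10.9, 58.9]
ee_rot: [1.337, 1.121, -1.337]
contact_force: [1.2, 0.3, 0.8]
grip_width: 25.6
```

```bash
python3 - <<'E'
from h import *
go([557,-12,58],-10)
E
```

```text
t 12.95 pos [556.3 -10.9  58.9] yaw -10.03 F [1.2 0.3 0.8] w 25.6 q [-0.07 -0.05  1.88  0.    1.32  0.11]
shift [0.0009 0.0008 0.0009] turn -0.0005
```

Call:
{"method": "apply_moves", "body": {
  "increments": [
    [-0.004,0,0,0,255],
    [-0.008,0,0,0,255],
    [-0.013,0,0,0,255],
    [-0.018,0,0,0,255],
    [-0.025,0,0,0,255],
    [-0.04,0,0,0,255],
    [-0.06,0,0,0,255],
    [-0.08,0,0,0,255],
    [-0.08,0,0,0,255],
    [-0.08,0,0,0,255]
  ]
}}

```text
time_s: 13.95
eef_pos: [556.4, -10.9, 139.2]
ee_rot: [1.337, 1.121, -1.336]
contact_force: [0.6, 0.0, -1.4]
grip_width: 25.2
```

```bash
python3 - <<'E'
from h import *
c=cal("top")
f=lambda u,v,z:ray(c,(150+(u+.5)/2.5-.5,120+(v+.5)/2.5-.5),z)[:2]
# tray: outer corners at rim z=12 ; axis toward free side = long axis
T=np.array([f(*p,12) for p in((107,184),(277,222),(255,311),(84,272))])
a=(T[0]+T[3]-T[1]-T[2]);print("long len",np.linalg.norm(a)/2,"ang",np.degrees(np.arctan2(a[1],a[0])));a/=np.linalg.norm(a)
free=T.mean(0)+36.5*a;print("free",free)
I=np.array([f(*p,12) for p in((112,188),(193,207),(175,291),(89,270))]);print("inner",I.mean(0))
go([*free,150],14-0)
eyes.capture("scene");d=spotter.masks_of("scene","plug_center");print([(q["p"],np.round(q["extent"])) for q in d[:2]])
E
```

```text
long len 148.5457327392766 ang 76.57413798986016
free [582.56776572 236.95945945]
inner [581.50272897 234.13668415]
t 13.95 pos [556.4 -10.9 139.2] yaw -10.03 F [ 0.6  0.  -1.4] w 25.2 q [-0.07 -0.11  1.8   0.    1.45  0.11]
shift [-0.0108 -0.0174 -0.2487] turn -0.4193
[(0.74, array([325., 141.,  14.,  22.])), (0.36, array([347., 261.,  42.,  68.]))]
```

```bash
python3 - <<'E'
from h import *
go([582,235.5,130],20)
E
```

```text
t 14.05 pos [555.9 -10.9 138. ] yaw -10.03 F [ 0.2 -0.7 -1.5] w 25.4 q [-0.07 -0.11  1.8  -0.    1.45  0.11]
shift [ 0.008  -0.0172 -0.2472] turn -0.5241
```

Call:
{"method": "apply_moves", "body": {
  "increments": [
    [0,-0.002,-0.025,-0.05,255],
    [0,-0.004,-0.06,-0.12,255],
    [0,-0.007,-0.1,-0.2,255],
    [0,-0.01,-0.14,-0.29,255],
    [0.003,-0.0125,-0.18,-0.38,255],
    [0.005,-0.015,-0.215,-0.46,255],
    [0.008,-0.0165,-0.238,-0.51,255],
    [0.008,-0.0172,-0.2472,-0.524,255],
    [0.008,-0.0172,-0.2472,-0.524,255],
    [0.008,-0.0172,-0.2472,-0.524,255]
  ]
}}

```text
time_s: 15.05
eef_pos: [582.3, 234.6, 130.6]
ee_rot: [0.949, 1.354, -0.95]
contact_force: [-0.0, -0.4, -0.8]
grip_width: 25.4
```

```bash
python3 - <<'E'
from h import *
go([582,235.5,60],20)
c=cal("wrist");im=eyes.capture("wrist");save(im,"w7.png")
p=monitor.sense()["eef_pos"];print("target px",proj(c,[582,235.5,4]),"plug bottom",proj(c,np.array(p)-[0,0,17]),"spare",proj(c,[566.2,166.8,40]))
E
```

```text
t 15.05 pos [582.3 234.6 130.6] yaw 19.92 F [-0.  -0.4 -0.8] w 25.4 q [ 0.34  0.05  1.65 -0.    1.44 -0.01]
shift [ 0.0706  0.0001 -0.001 ] turn -0.0015
target px [312.95434407 190.07082941] plug bottom [312.87661901 238.12654392] spare [268.6608123  266.73496504]
```

View pics/w7.png

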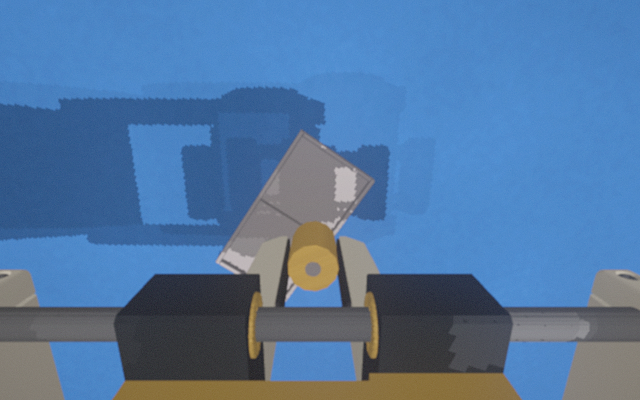

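Plug is held upright; the free compartment's centre is about (317,188), target pixel (313,190): well within margin. Lowering.

Call:
{"method": "apply_moves", "body": {
  "increments": [
    [0.02,0,0,0,255],
    [0.05,0,0,0,255],
    [0.08,0,0,0,255],
    [0.095,0,0,0,255],
    [0.103,0,0,0,255],
    [0.103,0,0,0,255],
    [0.103,0,0,0,255]
  ]
}}

```text
time_s: 15.8
eef_pos: [583.1, 235.5, 29.3]
ee_rot: [0.95, 1.353, -0.947]
contact_force: [-0.7, -0.9, -1.5]
grip_width: 24.9
```

Call:
{"method": "apply_moves", "body": {
  "increments": [
    [0.001,0,0,0,255],
    [0.002,0,0,0,255],
    [0.003,0,0,0,255],
    [0.003,0,0,0,255],
    [0.003,0,0,0,255]
  ]
}}

```text
time_s: 16.3
eef_pos: [582.4, 235.5, 25.0]
ee_rot: [0.948, 1.354, -0.948]
contact_force: [-0.2, 0.6, -1.8]
grip_width: 25.4
```

Call:
{"method": "apply_moves", "body": {
  "increments": [
    [0.001,0,0,0,255],
    [0.001,0,0,0,255],
    [0.001,0,0,0,255]
  ]
}}

```text
time_s: 16.6
eef_pos: [582.4, 235.5, 23.9]
ee_rot: [0.948, 1.354, -0.948]
contact_force: [0.1, -0.1, -1.7]
grip_width: 25.3
```

Call:
{"method": "apply_moves", "body": {
  "increments": [
    [0.001,0,0,0,255],
    [0.002,0,0,0,255],
    [0.002,0,0,0,255],
    [0.002,0,0,0,255]
  ]
}}

```text
time_s: 17.0
eef_pos: [582.4, 235.5, 21.9]
ee_rot: [0.948, 1.354, -0.948]
contact_force: [-0.1, 0.7, -1.5]
grip_width: 25.2
```

Call:
{"method": "apply_moves", "body": {
  "increments": [
    [0.0005,0,0,0,255],
    [0.0005,0,0,0,255],
    [0.0005,0,0,0,255]
  ]
}}

```text
time_s: 17.3
eef_pos: [582.4, 235.5, 21.5]
ee_rot: [0.948, 1.354, -0.948]
contact_force: [-0.5, -0.6, -1.1]
grip_width: 25.0
```

Call:
{"method": "apply_moves", "body": {
  "increments": [
    [0.0005,0,0,0,255],
    [0.0005,0,0,0,255]
  ]
}}

```text
time_s: 17.5
eef_pos: [582.5, 235.5, 21.1]
ee_rot: [0.948, 1.354, -0.948]
contact_force: [-1.2, -0.8, 0.0]
grip_width: 24.9
```

Call:
{"method": "apply_moves", "body": {
  "increments": [
    [0.0005,0,0,0,255],
    [0.0005,0,0,0,255]
  ]
}}

```text
time_s: 17.7
eef_pos: [582.6, 235.5, 21.0]
ee_rot: [0.949, 1.354, -0.948]
contact_force: [-3.2, -1.9, 6.2]
grip_width: 25.3
```

Contact with the floor (about +8 N). Release and retreat.

Call:
{"method": "apply_moves", "body": {
  "increments": [
    [0,0,0,0,160],
    [0,0,0,0,140],
    [0,0,0,0,110],
    [0,0,0,0,100],
    [0,0,0,0,100],
    [0,0,0,0,100]
  ]
}}

```text
time_s: 18.3
eef_pos: [582.4, 235.5, 20.4]
ee_rot: [0.948, 1.354, -0.948]
contact_force: [-0.3, -0.5, 0.0]
grip_width: 56.1
```

Call:
{"method": "apply_moves", "body": {
  "increments": [
    [-0.01,0,0,0,100],
    [-0.03,0,0,0,100],
    [-0.06,0,0,0,100],
    [-0.1,0,0,0,100],
    [-0.14,0,0,0,100],
    [-0.14,0,-0.05,0,100],
    [-0.14,0,-0.1,0,100],
    [-0.14,0,-0.15,0,100],
    [-0.14,0,-0.15,0,100],
    [-0.14,0,-0.15,0,100]
  ]
}}

```text
time_s: 19.3
eef_pos: [530.6, 377.3, 161.0]
ee_rot: [0.947, 1.355, -0.947]
contact_force: [0.4, -0.6, 0.4]
grip_width: 56.3
```

```bash
python3 - <<'E'
from h import *
go([582,235.5,60])
a=eyes.capture("top");b=eyes.capture("scene")
A=cv2.resize(a[120:280,150:470],(800,400),interpolation=cv2.INTER_CUBIC)
B=cv2.resize(b[130:305,205:475],(309,200),interpolation=cv2.INTER_CUBIC)
B=np.hstack([B,np.zeros((200,491,3),np.uint8)])
save(A,"t8.png");save(cv2.resize(b[130:305,205:475],(800,519),interpolation=cv2.INTER_CUBIC),"s8.png")
E
```

```text
t 19.3 pos [530.6 377.3 161. ] yaw 20.11 F [ 0.4 -0.6  0.4] w 56.3 q [ 0.58  0.09  1.57 -0.    1.49  0.23]
shift [ 0.101  -0.0005  0.1508] turn 0
```

View pics/s8.png

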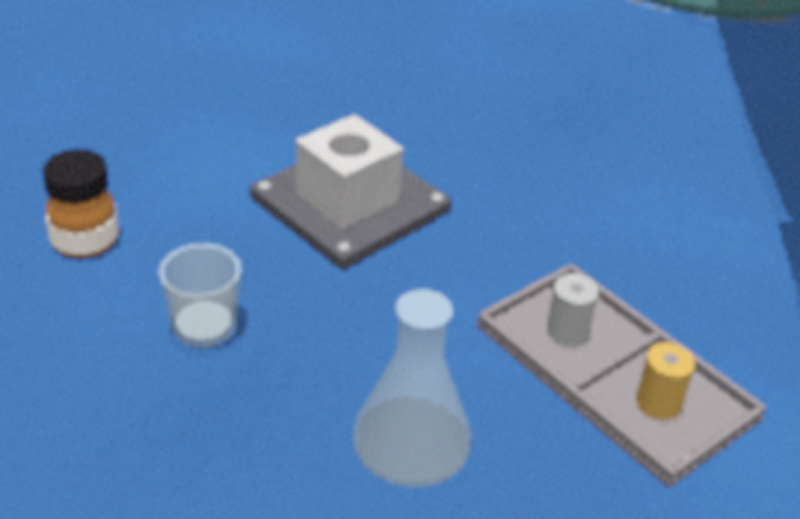

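The block sits on the stand with its bore empty. The brass plug stands upright at about (665,380), in the free compartment, and everything else is in place. Handing in.

```bash
python3 -c "
from h import *
print(ctrl.close_job())"
```

```text
the job is handed in; nothing more can be done
None
```

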